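Put the tiers on the display stand

ROBOT

A 6-joint arm with a two-finger parallel gripper is mounted at the origin on a cart in front of the work surface, level with it; the furniture and walls round the work are solid. World frame = base frame: x ahead of the robot, y to its left, z up, the work surface at z = 0. Lengths are in mm, angles in degrees, forces in N, time in s.
With the tool pointing down it reaches from about 225 to 725 mm from the base axis. Payload 3.1 kg.
Tool frame: the origin (TCP) lies between the finger pads; the fingertips stand 22 mm ahead of it and the grasp point (between the pads) lies 3 mm ahead of it; z points along the fingers, y is the line along which they close (so a half turn about z gives the same grasp; the last joint's range is limited). The gripper opens to 85 mm and grips with 20 to 120 N. Pads are 22 mm wide; open, the fingers measure 114 mm over their backs; the gripper's body (76 mm by 85 mm) begins 54 mm behind the grasp point. The pads swing forward as they close: fully open they stand 13 mm farther back than shut.
Start: joints at [61.318, 2.75, 5.684, 92.934, 0, 82.678], TCP at [191.224, 488.928, 253.312] pointing down, gripper open.
Joint ranges: [-166.93, 166.93], [-56.73, 111.36], [-69.38, 81.34], [-121.58, 131.49], [-85.45, 84.26], [-180, 180]. Speed limits (degrees/s): [159.86, 159.86, 180, 180, 180, 180].

INTERFACE

Orientations are given as [roll, pitch, yaw] about the fixed x, y, z axes, in that order (R = Rz(yaw) Ry(pitch) Rx(roll)).
In Python, from station import manip, imaging, workorder gives the robot as it stands.
- The arm moves only by the shell command python3 -m creep 'ROWS' [FORCE]. ROWS is JSON, a list of rows, each a list of 3 entries, a list of its own where there are three numbers: the gripper command: -1 is fully open, 1 is shut, values between are in proportion, then the shift along the tool's x, y, z in cm, then the turn, a rotation vector about the tool's x, y, z in rad. A call has 1 to 10 rows; each row is the pose to reach, as a shift and turn from the pose commanded when the call began, along the tool's axes at that moment; what a row does not reach only later rows make up. A row lasts 1/12 s, in which the tool goes at most 41.7 mm and 7.16 degrees, less where a joint would pass 70% of its speed; a pose out of reach is approached as far as the arm can. A call with a gripper value outside its range is refused whole. The fingers move at their own pace and stop on an object; FORCE is the grip in N (left out, the last holds). Time passes only in rows, so rows that repeat a pose let the fingers close. It gives the time, the measured TCP pose, the force, the opening and the grip force at its end, in the units of the state.
- manip.state(): the state, without advancing time (a new reading comes with each control period).
- imaging.capture(name): name is "scene" or "top" or "wrist"; returns (picture, depth): 400x640x3 uint8, blue, green, red; 400x640 float32, mm along the optical axis (not along the pixel's ray), 0 where there is no reading.
- imaging.get_calibration(name): a dict with "intrinsics" (3x3 intrinsics, pixels), "xyz" and "rotation" of the camera in the world. Camera axes: x right, y down, z forward; pixel columns grow to the right and rows downward; lengths in mm; the calibration is good to about 2 mm. A picture is of the moment at which its call begins: read the wrist's pose just before it. get_calibration takes no time and is no camera call; for the wrist camera it gives the pose at the moment of the call.
- workorder.close_job(): hands the job in; it is judged then, once.
The state is a dict: "clock": time; "qpos": joint angles; "qvel": joint speeds; "joint_efforts": joint torques, N m; "position": TCP position; "ee_rot": TCP orientation; "force": force on the tool from outside, world axes, zero at the start; "ft_torque": the same for the moment, N m; "gripper_width": finger opening in mm; "grip_force": force on a finger pad.
Only numpy, scipy, OpenCV 4.12 (cv2) and the standard library are available. Lean on these libraries where they do the work, as an engineer would, in place of code of your own. Each camera call takes 0.05 s, during which the arm holds its last target. There are 200 camera calls.

TASK

Put the little wooden display stand together: seat the wide-flanged tier, flange face down, fully home on the spigot of the round foot, then seat the small-flanged tier the same way on the spigot of the wide one. Lower the tiers into place, do not drop them, and leave the snow globe where it stands.

Things in the scene. Friction and masses are not known exactly. Their poses are not given: they have to be found in the camera images.
- foot: Round pale-wood foot of the stand, fixed to the table: a disc 120 mm across and 16 mm thick with an upright steel spigot in its centre, 24 mm across and 20 mm high (the upper 12 mm tapers to 10 mm across), so the spigot's tip is 36 mm above the table. Origin: centre of the underside; z up.
- wide_tier: Loose pale-wood tier standing flange face down: flange 100 mm across, 8 mm thick; on it a round boss 40 mm across up to 50 mm above the flange's face; on that a steel spigot like the foot's (24 mm across, 20 mm high), 70 mm in all. Socket in the flange's face: 32 mm across, 24 mm deep. Grip it across the boss. 150 to 300 g. Origin: centre of the flange's face (underside); z up along the boss.
- small_tier: Loose pale-wood tier standing flange face down: flange 68 mm across, 8 mm thick; on it a round boss 40 mm across with a plain closed top 50 mm above the flange's face (no spigot). Socket in the flange's face: 32 mm across, 24 mm deep. Grip it across the boss. 110 to 220 g. Origin: centre of the flange's face (underside); z up along the boss.
- snow_globe: Loose snow globe, a bystander behind the tiers: glass ball about 60 mm across on a dark blue base 64 mm across, about 70 mm high. Origin: centre of its underside; z up.
Not all that is in view belongs to the job. What is shaped like the small_tier but orange, purple or yellow is not meant.

How it is judged (in metres and radians):
On the way:
1. the wide tier is seated on the foot's spigot (horizontal distance between wide_tier and foot below 0.01 m and z of wide_tier in the frame of foot below 0.021 m and angle between wide_tier's own z axis and vertical below 0.12 rad), for 0.2 s.
At the end, for the whole second after the job is handed in: The wide tier is on the foot's spigot, within 10 mm of its centre, its flange face within 5 mm of the foot's top and upright within 7 degrees; the small tier is on the wide tier's spigot, within 10 mm of its centre, within 5 mm of fully down and upright within 7 degrees; both are at rest (all of step 1 and horizontal distance between small_tier and wide_tier below 0.01 m and z of small_tier in the frame of wide_tier between 0.045 and 0.055 m and angle between small_tier's own z axis and vertical below 0.12 rad and linear speed of each of wide_tier, small_tier below 0.02 m/s); the robot touches nothing.
It fails at once if a tier was dropped (faster than 0.8 m/s out of the gripper, a fall of more than about 30 mm) ((linear speed of wide_tier above 0.8 m/s and contact force between wide_tier and the fingers below 0.05 N) or (linear speed of small_tier above 0.8 m/s and contact force between small_tier and the fingers below 0.05 N)).
It fails at once if the snow globe was moved more than 30 mm (distance of snow_globe from where it was at the start of the episode above 0.03 m).
It also fails if it takes over 67 s, if anything falls off the work surface, if the arm or the gripper's body presses on something with over 40 N, if the wrist force passes 120 N, or if a joint passes its speed limit or range.

## Working session

There is one attempt and no reset: what is moved stays moved. The work goes in short steps, Python scripts to look and compute and a shell command to move; the robot and the scene stay as the last step left them, time stands still between calls to the robot, and variables do not carry over. Pictures are saved under pics/ and viewed, at most 10 in all, crops included, and the job is handed in when it is done.

```bash
mkdir -p pics
python3 - <<'E'
from station import manip, imaging
import cv2, numpy as np
for n in ("scene","top"):
    p,d=imaging.capture(n); cv2.imwrite(f"pics/{n}0.png",p); np.savez(f"pics/{n}0.npz",p=p,d=d)
    c=imaging.get_calibration(n); print(n,c)
s=manip.state(); print(s)
E
```

```text
scene {'intrinsics': array([[383.43214646,   0.        , 317.77695082],
       [  0.        , 383.43214646, 198.96063051],
       [  0.        ,   0.        ,   1.        ]]), 'xyz': array([  -2.27607224, -670.46753503,  547.97151507]), 'rotation': array([-122.23040016,    0.89031259,  -42.47177048])}
top {'intrinsics': array([[496.65644723,   0.        , 318.81598859],
       [  0.        , 496.65644723, 202.79763371],
       [  0.        ,   0.        ,   1.        ]]), 'xyz': array([ 398.76231067,  -48.79235716, 1347.18537055]), 'rotation': array([-174.60591721,    1.105119  ,  -88.8172593 ])}
{'clock': 0.1, 'qpos': array([ 6.13190930e+01,  2.79053861e+00,  5.60131116e+00,  9.29341534e+01,
       -3.34239264e-04,  8.26778320e+01]), 'qvel': array([-0.0151139 , -0.08375622,  0.13008276, -0.00529862, -0.00522286,
       -0.04175975]), 'joint_efforts': array([ 1.84994060e-03, -3.39853191e+01,  3.20935643e+01,  1.58184394e-02,
       -1.71603724e-04, -1.61253121e-05]), 'position': array([190.97573411, 488.49186418, 252.22333289]), 'ee_rot': array([-1.79877583e+02, -1.53931673e-02,  1.58641245e+02]), 'force': array([0.39965553, 0.0862085 , 0.74820454]), 'ft_torque': array([-0.00827807,  0.03439677, -0.01727085]), 'grip_force': 0.0, 'gripper_width': 85.10163489140324}
```

View pics/scene0.png

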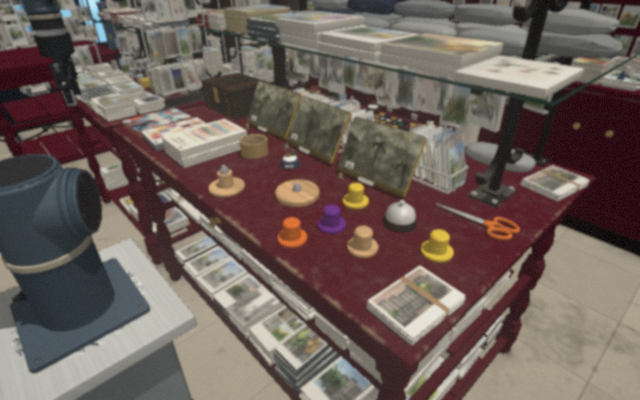

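View pics/top0.png

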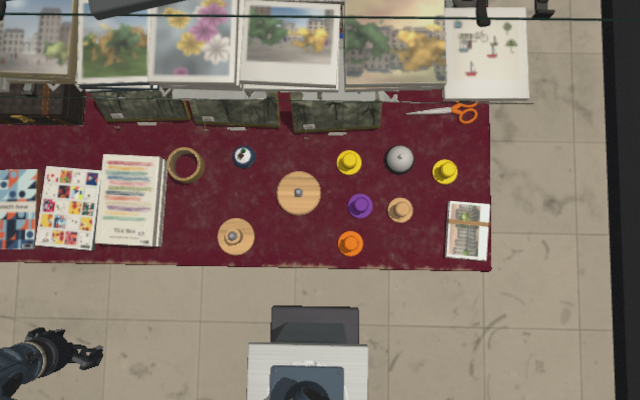

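The scene view shows the wide tier at (226,183), foot (297,192), small tier (363,240) and globe (290,160). In the top view they are at (235,237), (298,193), (400,210) and (243,157). I'll enlarge these and measure.

```bash
cat > h.py <<'E'
import numpy as np, cv2
from scipy.spatial.transform import Rotation as R
def rot(c): return R.from_euler('xyz',c['rotation'],degrees=True).as_matrix()
def ray(c,u,v):
    return rot(c)@(np.linalg.inv(c['intrinsics'])@[u,v,1.])
def atz(c,u,v,z):
    r=ray(c,u,v); return c['xyz']+r*(z-c['xyz'][2])/r[2]
def tri(c1,p1,c2,p2):
    a,b=ray(c1,*p1),ray(c2,*p2); A=np.c_[a,-b]
    s=np.linalg.lstsq(A,c2['xyz']-c1['xyz'],rcond=None)[0]
    P,Q=c1['xyz']+a*s[0],c2['xyz']+b*s[1]; return (P+Q)/2,np.linalg.norm(P-Q)
def cloud(c,d):
    v,u=np.indices(d.shape); K=c['intrinsics']
    p=np.stack([(u-K[0,2])/K[0,0]*d,(v-K[1,2])/K[1,1]*d,d],-1)
    return p@rot(c).T+c['xyz']
E
python3 - <<'E'
from h import *
from station import imaging
T=np.load("pics/top0.npz");S=np.load("pics/scene0.npz")
f=lambda p,u,v,h:cv2.resize(p[v-h:v+h,u-h:u+h],(266,266),interpolation=cv2.INTER_CUBIC)
a=np.hstack([f(T['p'],235,237,25),f(T['p'],298,193,25),f(T['p'],400,210,25)])
b=np.hstack([f(S['p'],226,183,25),f(S['p'],297,192,25),f(S['p'],363,240,25)])
cv2.imwrite("pics/crop.png",np.vstack([a,b]))
c=imaging.get_calibration("top"); P=cloud(c,T['d'])
for n,u,v,h,bands in (("wide",235,237,22,[(4,20),(42,56),(58,80)]),("foot",298,193,26,[(8,24),(28,50)]),("small",400,210,15,[(4,20),(42,60)]),("globe",243,157,15,[(20,90)]),("table",330,250,8,[(-20,20)]),("shelf",500,60,10,[(0,900)])):
    q=P[v-h:v+h+1,u-h:u+h+1].reshape(-1,3)
    for l,k in bands:
        m=q[(q[:,2]>l)&(q[:,2]<k)]
        if len(m): print(n,l,k,len(m),((m.min(0)+m.max(0))/2).round(),np.ptp(m,0).round(),np.median(m,0).round(1))
E
```

```text
wide 4 20 989 [428. 205.  11.] [120. 123.  15.] [428.2 200.4   9.2]
wide 42 56 115 [432. 203.  49.] [37. 40. 14.] [431.5 198.4  50.9]
wide 58 80 64 [431. 204.  67.] [21. 24. 18.] [431.1 202.1  66. ]
foot 8 24 1452 [549.  38.  16.] [136. 122.  16.] [550.1  36.5  17. ]
foot 28 50 45 [551.  37.  34.] [21. 19. 12.] [550.3  37.5  33.7]
small 4 20 339 [ 510. -240.   11.] [81. 81. 14.] [ 507.1 -233.1    8.5]
small 42 60 181 [ 511. -239.   50.] [37. 39. 15.] [ 510.9 -238.2   50.4]
globe 20 90 266 [648. 189.  36.] [54. 52. 32.] [646.6 186.6  27.3]
table -20 20 287 [398. -53.   3.] [44. 44. 18.] [398. -53.   1.]
shelf 0 900 438 [ 793. -392.  356.] [45. 43.  8.] [ 792.1 -392.5  355.9]
```

View pics/crop.png

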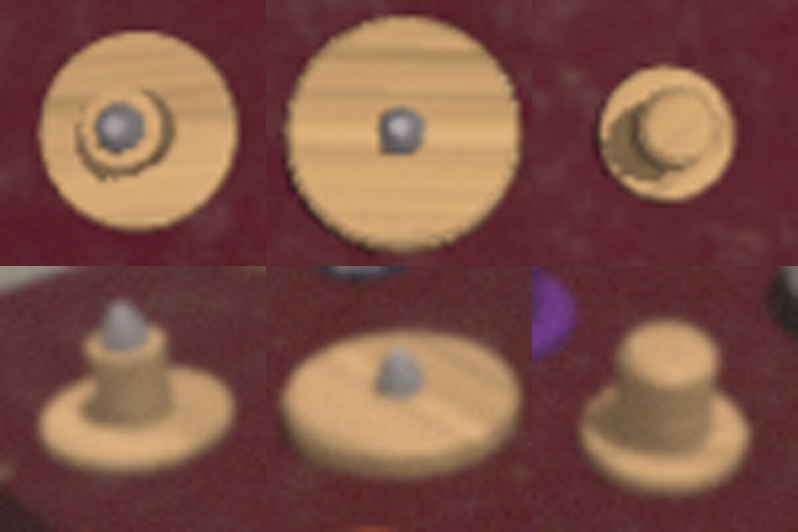

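The crops show these points:

| Point | Top px | Scene px |
|---|---|---|
| Wide tier tip | (232.6,235.9) | (223.7,164.4) |
| Foot tip | (298.6,192.4) | (297.2,182.8) |
| Small tier top centre | (402.3,209.1) | (363.8,231.2) |

```bash
cat >> h.py <<'E'
def delta(target,yaw=None):
    "tool-frame shift (cm) from the measured pose to the target TCP, world mm"
    from station import manip
    s=manip.state(); r=R.from_euler('xyz',s['ee_rot'],degrees=True)
    print("t",s['clock'],"pos",s['position'].round(1),"rpy",s['ee_rot'].round(1),"w",round(s['gripper_width'],1))
    return (r.inv().apply(np.array(target)-s['position'])/10).round(2)
E
python3 - <<'E'
from h import *
from station import imaging
t,s=imaging.get_calibration("top"),imaging.get_calibration("scene")
for n,a,b in (("wide tip",(232.6,235.9),(223.7,164.4)),("foot tip",(298.6,192.4),(297.2,182.8)),("small top",(402.3,209.1),(363.8,231.2))):
    print(n,tri(t,a,s,b))
print(delta([431,202,200]))
w=imaging.get_calibration("wrist"); print(w)
E
```

```text
wide tip (array([431.05111754, 196.40051353,  75.36594629]), np.float64(4.908988685433356))
foot tip (array([550.96806231,  31.55152951,  37.71109094]), np.float64(5.849863133058179))
small top (array([ 510.4851397 , -242.0091319 ,   46.39074345]), np.float64(5.143672484243047))
t 0.1 pos [191.  488.5 252.2] rpy [-179.9   -0.   158.6] w 85.1
[-32.79 -17.93   5.25]
{'intrinsics': array([[321.04564388,   0.        , 323.13777956],
       [  0.        , 321.04564388, 196.33928411],
       [  0.        ,   0.        ,   1.        ]]), 'xyz': array([116.95375356, 517.43095089, 372.90672869]), 'rotation': array([1.62054356e+02, 8.57199532e-02, 6.86543237e+01])}
```

Heights agree with the text (70/36/50 mm) to about 5 mm. Next I move above the wide tier for a closer wrist view.

```bash
python3 -m creep '[[-1,[-32.8,-17.9,5.2],[0,0,0]],[-1,[-32.8,-17.9,5.2],[0,0,0]],[-1,[-32.8,-17.9,5.2],[0,0,0]],[-1,[-32.8,-17.9,5.2],[0,0,0]],[-1,[-32.8,-17.9,5.2],[0,0,0]],[-1,[-32.8,-17.9,5.2],[0,0,0]],[-1,[-32.8,-17.9,5.2],[0,0,0]],[-1,[-32.8,-17.9,5.2],[0,0,0]],[-1,[-32.8,-17.9,5.2],[0,0,0]],[-1,[-32.8,-17.9,5.2],[0,0,0]]]' 40
python3 -m creep '[[-1,[0,0,0],[0,0,0]],[-1,[0,0,0],[0,0,0]]]'
cat > look.py <<'E'
import sys
from h import *
from station import imaging
w=imaging.get_calibration("wrist"); p,d=imaging.capture("wrist")
cv2.imwrite(f"pics/{sys.argv[1]}.png",p); np.savez(f"pics/{sys.argv[1]}.npz",p=p,d=d,**w)
x,y=map(float,sys.argv[2:4]); q=cloud(w,d)[d>0].reshape(-1,3)
q=q[np.hypot(q[:,0]-x,q[:,1]-y)<75]
for a in sys.argv[4:]:
    l,k=map(float,a.split(',')); m=q[(q[:,2]>l)&(q[:,2]<k)]
    if len(m)>3:
        (cx,cy),r=cv2.minEnclosingCircle(m[:,:2].astype(np.float32)); print(a,len(m),"mid",((m.min(0)+m.max(0))/2).round(1),"circle",round(cx,1),round(cy,1),"dia",round(2*r,1),"medz",np.median(m[:,2]).round(1))
E
python3 look.py w1 431 201 4,12 46,54 56,85; python3 -c "
from h import *; print(delta([431,201,30]))"
```

```text
clock: 0.93
position: [434.5, 197.3, 199.2]
ee_rot: [-179.8, 0.1, 158.2]
force: [-0.5, -0.5, 0.5]
gripper_width: 85.2
grip_force: 0.0
clock: 1.1
position: [431.0, 202.7, 200.8]
ee_rot: [-180.0, -0.1, 158.6]
force: [-0.1, 1.0, -0.4]
gripper_width: 85.6
grip_force: 0.0
4,12 5560 mid [433.  201.4   8. ] circle 433.5 201.3 dia 100.1 medz 8.2
46,54 938 mid [433.  201.5  50. ] circle 433.0 201.6 dia 40.1 medz 50.1
56,85 574 mid [433.  201.5  64. ] circle 432.8 201.3 dia 24.0 medz 64.4
t 1.15 pos [430.8 203.4 201.2] rpy [-1.800e+02 -1.000e-01  1.587e+02] w 85.4
[-0.12 -0.21 17.12]
```

View pics/w1.png

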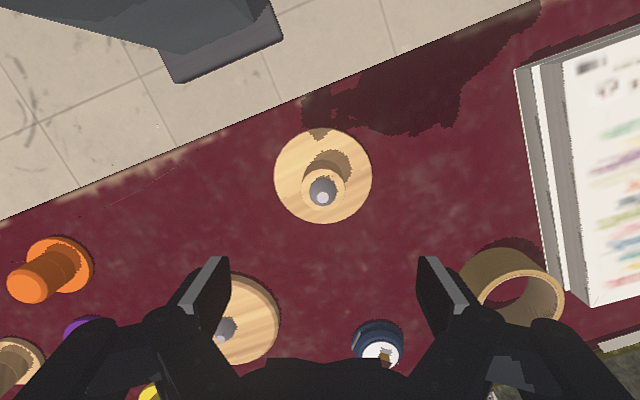

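The wrist view shows the wide tier at (322,185), centred between the fingers. Depth puts it at (433,201.4), with diameters 100/40/24 and heights 8/50, all matching. Descending to grasp.

```bash
python3 -m creep '[[-1,[-0.2,-0.1,3],[0,0,0]],[-1,[-0.2,-0.1,6],[0,0,0]],[-1,[-0.2,-0.1,9],[0,0,0]],[-1,[-0.2,-0.1,12],[0,0,0]],[-1,[-0.2,-0.1,14],[0,0,0]],[-1,[-0.2,-0.1,15.5],[0,0,0]],[-1,[-0.2,-0.1,16.6],[0,0,0]],[-1,[-0.2,-0.1,16.6],[0,0,0]],[0,[-0.2,-0.1,16.6],[0,0,0]],[0.5,[-0.2,-0.1,16.6],[0,0,0]]]' 50
python3 -m creep '[[1,[0,0,0],[0,0,0]],[1,[0,0,0],[0,0,0]],[1,[0,0,0],[0,0,0]],[1,[0,0,0],[0,0,0]],[1,[0,0,0],[0,0,0]],[1,[0,0,0],[0,0,0]],[1,[0,0,0],[0,0,0]],[1,[0,0,0],[0,0,0]]]'
```

```text
clock: 1.98
position: [433.8, 202.0, 36.8]
ee_rot: [179.9, 0.1, 158.7]
force: [0.7, 0.3, -0.1]
gripper_width: 63.7
grip_force: 0.0
clock: 2.65
position: [434.4, 201.5, 37.2]
ee_rot: [179.9, 0.1, 158.6]
force: [-0.3, 0.2, 5.7]
gripper_width: 38.9
grip_force: 51.2
```

Gripped: opening 38.9 mm, 51 N. Lifting, then moving beside the foot to look at it.

```bash
python3 -m creep '[[1,[0,0,-0.5],[0,0,0]],[1,[0,0,-1.5],[0,0,0]],[1,[0,0,-3],[0,0,0]],[1,[0,0,-5],[0,0,0]],[1,[0,0,-7],[0,0,0]],[1,[0,0,-9],[0,0,0]],[1,[0,0,-11],[0,0,0]],[1,[0,0,-12],[0,0,0]],[1,[0,0,-12],[0,0,0]],[1,[0,0,-12],[0,0,0]]]'
python3 -m creep '[[1,[-2,0,0],[0,0,0]],[1,[-4.5,0,0],[0,0,0]],[1,[-7,0,0],[0,0,0]],[1,[-9.5,0,0],[0,0,0]],[1,[-12,0,0],[0,0,0]],[1,[-14.5,0,0],[0,0,0]],[1,[-16.5,0,0],[0,0,0]],[1,[-17,0,0],[0,0,0]],[1,[-17,0,0],[0,0,0]],[1,[-17,0,0],[0,0,0]]]'
python3 look.py w2 552 36 13,19 26,42; python3 -c "
from h import *; print(delta([552,36,100]))"
```

```text
clock: 3.48
position: [433.1, 201.1, 155.4]
ee_rot: [180.0, 0.0, 158.6]
force: [-0.2, 0.2, -3.3]
gripper_width: 38.8
grip_force: 50.7
clock: 4.32
position: [589.8, 139.2, 153.4]
ee_rot: [-179.9, -0.2, 158.6]
force: [-0.5, 0.1, -2.4]
gripper_width: 39.0
grip_force: 50.7
13,19 12060 mid [553.5  35.1  16. ] circle 553.3 34.9 dia 119.0 medz 16.1
26,42 507 mid [553.4  35.3  31.9] circle 553.2 34.7 dia 22.4 medz 31.7
t 4.3667 pos [589.6 139.5 154. ] rpy [-179.9   -0.2  158.7] w 38.8
[ -0.28 -11.01   5.41]
```

View pics/w2.png

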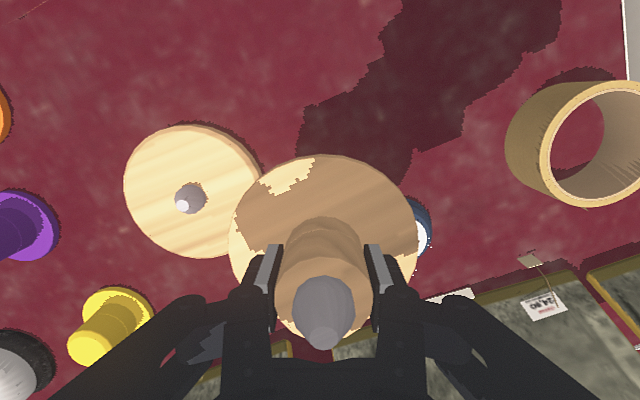

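Foot confirmed at (553.4,35.1), top at z = 16; it shows at (190,195), with its spigot clear and the tier held upright. Next I check the tier's pose in the hand.

Run:
```python
from h import *
D=np.load("pics/w2.npz"); q=cloud(D,D['d'])[D['d']>0]
m=q[(np.hypot(q[:,0]-591,q[:,1]-139)<60)]
m=m[(m[:,2]>85)]
h,e=np.histogram(m[:,2],bins=np.arange(85,200,4)); print(dict(zip(e[:-1].tolist(),h.tolist())))
f=m[(m[:,2]>118)&(m[:,2]<134)]
A=np.c_[f[:,:2]-[591,139],np.ones(len(f))]
for _ in range(3):
    c=np.linalg.lstsq(A,f[:,2],rcond=None)[0]; r=abs(f[:,2]-A@c); f,A=f[r<3],A[r<3]
print("flange plane",c.round(4),len(f))
d=np.hypot(*(f[:,:2]-[591,139]).T)
print("enclosing",cv2.minEnclosingCircle(f[:,:2].astype(np.float32)))
for lo,hi in((160,172),(176,184),(184,200)):
    t=m[(m[:,2]>lo)&(m[:,2]<hi)]; print(lo,len(t),cv2.minEnclosingCircle(t[:,:2].astype(np.float32)) if len(t) else '')
print(delta([553.4,35.1,155.3]))
```

```text
{85: 0, 89: 0, 93: 0, 97: 0, 101: 0, 105: 0, 109: 0, 113: 0, 117: 110, 121: 10753, 125: 2804, 129: 212, 133: 275, 137: 441, 141: 492, 145: 553, 149: 636, 153: 673, 157: 730, 161: 844, 165: 3879, 169: 1184, 173: 1250, 177: 1906, 181: 2106, 185: 4758, 189: 3414, 193: 1982}
flange plane [-3.000000e-03 -1.100000e-03  1.244038e+02] 13455
enclosing ((588.1561279296875, 139.80508422851562), 49.713600158691406)
160 5937 ((582.7154541015625, 142.060302734375), 32.98903274536133)
176 3837 ((587.6951904296875, 139.74989318847656), 52.8463134765625)
184 12487 ((579.4810791015625, 143.20468139648438), 57.60249710083008)
t 4.3667 pos [589.6 139.5 154. ] rpy [-179.9   -0.2  158.7] w 38.8
[ -0.42 -11.05  -0.12]
```

The held tier's flange is level, centred at (588.2,139.8) with its underside at z≈116. The shift onto the foot is tool (-0.57, -11.0) cm, then 10 cm down.

```bash
python3 -m creep '[[1,[-0.1,-1.5,0],[0,0,0]],[1,[-0.3,-3.5,0],[0,0,0]],[1,[-0.4,-6,0],[0,0,0]],[1,[-0.5,-8.5,0],[0,0,0]],[1,[-0.57,-10.3,0],[0,0,0]],[1,[-0.57,-11,0],[0,0,0]],[1,[-0.57,-11,1],[0,0,0]],[1,[-0.57,-11,2.5],[0,0,0]],[1,[-0.57,-11,4],[0,0,0]],[1,[-0.57,-11,5],[0,0,0]]]'
python3 -m creep '[[1,[0,0,1],[0,0,0]],[1,[0,0,1.5],[0,0,0]],[1,[0,0,1.5],[0,0,0]],[1,[0,0,1.5],[0,0,0]]]'
python3 - <<'E'
from h import *
from station import imaging
w=imaging.get_calibration("wrist"); p,d=imaging.capture("wrist"); q=cloud(w,d)[d>0]
for l,k in((55,67),(13,19)):
    m=q[(np.hypot(q[:,0]-553,q[:,1]-35)<66)&(q[:,2]>l)&(q[:,2]<k)]
    if len(m): print(l,len(m),np.median(m[:,2]),cv2.minEnclosingCircle(m[:,:2].astype(np.float32)))
print(delta([553.4,35.1,55]))
E
```

```text
clock: 5.2
position: [555.5, 35.9, 103.1]
ee_rot: [180.0, -0.1, 158.7]
force: [-0.5, 0.1, -2.3]
gripper_width: 38.8
grip_force: 50.9
clock: 5.53
position: [556.5, 35.0, 90.2]
ee_rot: [-180.0, -0.0, 158.7]
force: [0.5, -0.9, -1.2]
gripper_width: 38.8
grip_force: 50.9
55 13732 61.107473210853215 ((555.0958251953125, 35.735992431640625), 49.825862884521484)
13 4952 15.898825073878328 ((547.7813720703125, 35.98146057128906), 58.884639739990234)
t 5.5833 pos [557.   34.9  90.9] rpy [1.800e+02 1.000e-01 1.587e+02] w 38.6
[ 0.35 -0.11  3.59]
```

```bash
python3 -m creep '[[1,[0.14,-0.1,0.5],[0,0,0]],[1,[0.14,-0.1,1],[0,0,0]],[1,[0.14,-0.1,1.5],[0,0,0]],[1,[0.14,-0.1,1.9],[0,0,0]],[1,[0.14,-0.1,2.3],[0,0,0]],[1,[0.14,-0.1,2.7],[0,0,0]],[1,[0.14,-0.1,3],[0,0,0]],[1,[0.14,-0.1,3.3],[0,0,0]],[1,[0.14,-0.1,3.5],[0,0,0]],[1,[0.14,-0.1,3.5],[0,0,0]]]'
python3 -m creep '[[1,[0,0,0.1],[0,0,0]],[1,[0,0,0.2],[0,0,0]],[1,[0,0,0.2],[0,0,0]]]'
```

```text
clock: 6.42
position: [554.5, 34.3, 54.7]
ee_rot: [-180.0, -0.1, 158.6]
force: [-0.7, 0.5, -2.6]
gripper_width: 38.5
grip_force: 50.9
clock: 6.67
position: [555.0, 34.2, 53.4]
ee_rot: [180.0, 0.0, 158.6]
force: [0.4, -1.1, -3.2]
gripper_width: 38.8
grip_force: 50.9
```

```bash
python3 -m creep '[[1,[0,0,0.1],[0,0,0]],[1,[0,0,0.15],[0,0,0]],[1,[0,0,0.15],[0,0,0]]]'
python3 -m creep '[[1,[0,0,0.1],[0,0,0]],[1,[0,0,0.15],[0,0,0]],[1,[0,0,0.15],[0,0,0]]]'
python3 - <<'E'
from h import *
from station import imaging
w=imaging.get_calibration("wrist"); p,d=imaging.capture("wrist"); q=cloud(w,d)[d>0]
m=q[(np.hypot(q[:,0]-553,q[:,1]-35)<66)&(q[:,2]>20)&(q[:,2]<30)]
print(np.median(m[:,2]),cv2.minEnclosingCircle(m[:,:2].astype(np.float32)))
E
```

```text
clock: 6.92
position: [555.0, 34.2, 53.2]
ee_rot: [180.0, 0.0, 158.6]
force: [-3.5, -0.1, 5.0]
gripper_width: 38.9
grip_force: 51.7
clock: 7.17
position: [555.0, 34.2, 53.1]
ee_rot: [180.0, 0.1, 158.6]
force: [-6.1, 0.0, 11.0]
gripper_width: 39.2
grip_force: 52.2
24.12215512127399 ((553.7424926757812, 34.64046096801758), 49.863746643066406)
```

The flange top is at 24.1 mm, so the tier is home. It is centred to within 1 mm. Release and retreat.

```bash
python3 -m creep '[[0.5,[0,0,0],[0,0,0]],[0,[0,0,0],[0,0,0]],[-1,[0,0,0],[0,0,0]],[-1,[0,0,0],[0,0,0]],[-1,[0,0,0],[0,0,0]],[-1,[0,0,0],[0,0,0]],[-1,[0,0,0],[0,0,0]],[-1,[0,0,0],[0,0,0]],[-1,[0,0,-0.5],[0,0,0]],[-1,[0,0,-1.5],[0,0,0]]]'
python3 -m creep '[[-1,[0,0,-2],[0,0,0]],[-1,[0,0,-4.5],[0,0,0]],[-1,[0,0,-7],[0,0,0]],[-1,[0,0,-10],[0,0,0]],[-1,[0,0,-13],[0,0,0]],[-1,[0,0,-14],[0,0,0]],[-1,[0,0,-14],[0,0,0]]]'
python3 look.py w3 553 35 20,28 62,70 72,92; python3 -c "
from h import *; print(delta([513,-241,200]))"
```

```text
clock: 8.05
position: [553.6, 34.3, 64.2]
ee_rot: [-179.9, -0.2, 158.6]
force: [0.1, -0.7, 0.4]
gripper_width: 85.3
grip_force: 0.0
clock: 8.63
position: [557.4, 34.1, 210.6]
ee_rot: [179.8, 0.5, 158.6]
force: [0.4, 0.9, -0.4]
gripper_width: 84.9
grip_force: 0.0
20,28 5890 mid [554.4  34.9  24. ] circle 554.6 34.9 dia 99.9 medz 24.2
62,70 986 mid [554.1  34.9  66. ] circle 554.3 35.0 dia 40.0 medz 66.1
72,92 611 mid [554.6  34.8  79.8] circle 554.5 35.0 dia 24.2 medz 80.2
t 8.6833 pos [556.2  34.2 207.7] rpy [179.9   0.3 158.6] w 85.2
[ -5.99 -27.2    0.76]
```

The wide tier is seated at (554.4,34.9), with its boss at 66. Moving to the small tier and turning 45° so the fingers clear the purple decoy.

```bash
python3 -m creep '[[-1,[-0.5,-3,0],[0,0,0.1]],[-1,[-1.5,-7,0],[0,0,0.22]],[-1,[-2.5,-11,0],[0,0,0.34]],[-1,[-3.5,-15,0],[0,0,0.46]],[-1,[-4.5,-19,0],[0,0,0.58]],[-1,[-5.3,-23,0],[0,0,0.7]],[-1,[-6,-26,0],[0,0,0.785]],[-1,[-6,-27.2,0.8],[0,0,0.785]],[-1,[-6,-27.2,0.8],[0,0,0.785]],[-1,[-6,-27.2,0.8],[0,0,0.785]]]'
python3 -m creep '[[-1,[0,0,0],[0,0,0]],[-1,[0,0,0],[0,0,0]]]'
python3 look.py w4 512 -240 4,12 46,54; python3 -c "
from h import *; print(delta([513,-241,37]))"
```

```text
clock: 9.52
position: [510.2, -240.2, 194.4]
ee_rot: [-179.9, -0.3, 113.6]
force: [0.0, 1.4, 0.1]
gripper_width: 85.5
grip_force: 0.0
clock: 9.68
position: [511.9, -239.2, 196.9]
ee_rot: [-180.0, -0.1, 113.8]
force: [-0.1, 0.7, -0.9]
gripper_width: 85.7
grip_force: 0.0
4,12 1725 mid [ 512.7 -220.     8. ] circle 514.9 -220.1 dia 109.7 medz 8.0
46,54 1452 mid [ 512.5 -241.1   49.1] circle 512.5 -241.3 dia 39.4 medz 49.8
t 9.7333 pos [ 512.1 -239.3  197.2] rpy [180.   -0.  113.8] w 85.4
[-0.2   0.02 16.02]
```

View pics/w4.png

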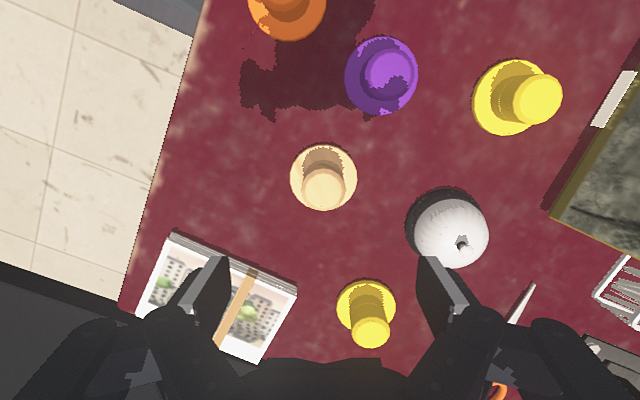

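The small tier is at (323,180), the purple decoy at (382,75) and the bell at (450,232), both clear of the fingers. It measures (512.5,-241.2) with its top at z = 50. Descending.

```bash
python3 -m creep '[[-1,[-0.2,0,3],[0,0,0]],[-1,[-0.2,0,6],[0,0,0]],[-1,[-0.2,0,9],[0,0,0]],[-1,[-0.2,0,12],[0,0,0]],[-1,[-0.2,0,14],[0,0,0]],[-1,[-0.2,0,15.3],[0,0,0]],[-1,[-0.2,0,16],[0,0,0]],[-1,[-0.2,0,16],[0,0,0]],[0,[-0.2,0,16],[0,0,0]],[0.5,[-0.2,0,16],[0,0,0]]]' 50
python3 -m creep '[[1,[0,0,0],[0,0,0]],[1,[0,0,0],[0,0,0]],[1,[0,0,0],[0,0,0]],[1,[0,0,0],[0,0,0]],[1,[0,0,0],[0,0,0]],[1,[0,0,0],[0,0,0]],[1,[0,0,0],[0,0,0]],[1,[0,0,0],[0,0,0]]]'
python3 -m creep '[[1,[0,0,-0.5],[0,0,0]],[1,[0,0,-1.5],[0,0,0]],[1,[0,0,-3],[0,0,0]],[1,[0,0,-5],[0,0,0]],[1,[0,0,-7.5],[0,0,0]],[1,[0,0,-10],[0,0,0]],[1,[0,0,-12.5],[0,0,0]],[1,[0,0,-14],[0,0,0]],[1,[0,0,-14],[0,0,0]],[1,[0,0,-14],[0,0,0]]]'
python3 -c "
from h import *; print(delta([554.4,34.9,177]))"
```

```text
clock: 10.57
position: [513.8, -243.1, 39.1]
ee_rot: [179.9, 0.1, 113.7]
force: [0.5, -0.3, 0.6]
gripper_width: 63.9
grip_force: 0.0
clock: 11.23
position: [513.8, -243.6, 39.3]
ee_rot: [179.9, 0.2, 113.7]
force: [1.1, 0.8, 5.8]
gripper_width: 38.1
grip_force: 50.9
clock: 12.07
position: [513.0, -243.1, 178.3]
ee_rot: [179.9, 0.1, 113.7]
force: [0.4, 0.2, -1.7]
gripper_width: 38.7
grip_force: 50.4
t 12.0667 pos [ 513.  -243.1  178.3] rpy [1.799e+02 1.000e-01 1.137e+02] w 38.7
[23.8  14.95  0.11]
```

```bash
python3 -m creep '[[1,[1.6,1,0],[0,0,0]],[1,[4,2.5,0],[0,0,0]],[1,[7.2,4.5,0],[0,0,0]],[1,[10.4,6.5,0],[0,0,0]],[1,[13.6,8.5,0],[0,0,0]],[1,[16.8,10.5,0],[0,0,0]],[1,[20,12.5,0],[0,0,0]],[1,[22.4,14,0],[0,0,0]],[1,[23.6,14.8,0],[0,0,0]],[1,[23.8,15,0],[0,0,0]]]'
python3 -m creep '[[1,[0,0,1],[0,0,0]],[1,[0,0,2],[0,0,0]],[1,[0,0,3],[0,0,0]],[1,[0,0,3.5],[0,0,0]],[1,[0,0,3.5],[0,0,0]],[1,[0,0,3.5],[0,0,0]]]'
python3 - <<'E'
from h import *
from station import imaging
w=imaging.get_calibration("wrist"); p,d=imaging.capture("wrist"); cv2.imwrite("pics/w5.png",p); q=cloud(w,d)[d>0]
for l,k in((20,28),(105,118)):
    m=q[(np.hypot(q[:,0]-554,q[:,1]-35)<56)&(q[:,2]>l)&(q[:,2]<k)]
    if len(m): z=np.median(m[:,2]); m=m[abs(m[:,2]-z)<3]; print(l,len(m),z,cv2.minEnclosingCircle(m[:,:2].astype(np.float32)))
print(delta([554.4,34.9,105]))
E
```

```text
clock: 12.9
position: [552.9, 38.6, 174.5]
ee_rot: [-179.8, -0.2, 113.9]
force: [0.4, -0.0, -1.3]
gripper_width: 38.4
grip_force: 50.5
clock: 13.4
position: [553.7, 34.6, 141.2]
ee_rot: [-179.9, -0.0, 113.6]
force: [0.0, -0.3, -1.9]
gripper_width: 38.4
grip_force: 50.5
20 5570 24.08001005372435 ((554.3319702148438, 35.10226821899414), 49.64632034301758)
105 4504 109.98734598227222 ((551.6981201171875, 37.93596649169922), 33.67688751220703)
t 13.45 pos [554.2  34.7 142.1] rpy [-180.    -0.   113.6] w 38.6
[0.01 0.02 3.71]
```

View pics/w5.png

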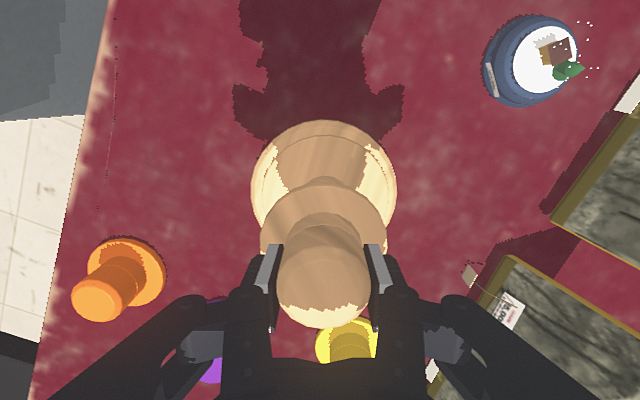

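The held small tier's flange is at (551.7,37.9), underside about z = 102, directly over the wide tier. It needs about (-0.33,+0.1) cm in the tool axes. I'll correct and descend partway, then recheck.

```bash
python3 -m creep '[[1,[-0.33,0.1,0.3],[0,0,0]],[1,[-0.33,0.1,0.7],[0,0,0]],[1,[-0.33,0.1,1.1],[0,0,0]],[1,[-0.33,0.1,1.1],[0,0,0]],[1,[-0.33,0.1,1.1],[0,0,0]]]'
cat > m.py <<'E'
from h import *
from station import imaging
w=imaging.get_calibration("wrist"); p,d=imaging.capture("wrist"); q=cloud(w,d)[d>0]
for l,k in((20,28),(70,112)):
    m=q[(np.hypot(q[:,0]-554,q[:,1]-35)<56)&(q[:,2]>l)&(q[:,2]<k)]
    h,e=np.histogram(m[:,2],bins=np.arange(l,k,1)); z=e[h.argmax()]+.5; m=m[abs(m[:,2]-z)<2]; print(l,len(m),np.median(m[:,2]).round(1),cv2.minEnclosingCircle(m[:,:2].astype(np.float32)))
delta([0,0,0])
E
python3 m.py
```

```text
clock: 13.87
position: [556.3, 32.8, 130.9]
ee_rot: [-180.0, -0.0, 113.7]
force: [0.8, 0.9, -0.4]
gripper_width: 38.4
grip_force: 50.5
20 6064 24.1 ((554.3667602539062, 34.92283630371094), 49.698429107666016)
70 4371 99.6 ((554.4451904296875, 36.368778228759766), 33.65957260131836)
t 13.9167 pos [556.5  32.9 131.2] rpy [-180.    -0.   113.7] w 38.6
```

```bash
python3 -m creep '[[1,[-0.12,-0.05,0.3],[0,0,0]],[1,[-0.12,-0.05,0.7],[0,0,0]],[1,[-0.12,-0.05,1.1],[0,0,0]],[1,[-0.12,-0.05,1.5],[0,0,0]],[1,[-0.12,-0.05,1.8],[0,0,0]],[1,[-0.12,-0.05,2.1],[0,0,0]],[1,[-0.12,-0.05,2.3],[0,0,0]],[1,[-0.12,-0.05,2.45],[0,0,0]],[1,[-0.12,-0.05,2.45],[0,0,0]]]'
python3 -m creep '[[1,[0,0,0.05],[0,0,0]],[1,[0,0,0.1],[0,0,0]],[1,[0,0,0.1],[0,0,0]]]'
python3 m.py
```

```text
clock: 14.67
position: [556.4, 31.5, 106.3]
ee_rot: [-180.0, -0.0, 113.7]
force: [-0.9, 0.4, -0.8]
gripper_width: 38.4
grip_force: 50.5
clock: 14.92
position: [556.8, 31.5, 105.9]
ee_rot: [180.0, 0.0, 113.7]
force: [-0.1, 0.3, -2.0]
gripper_width: 38.7
grip_force: 50.5
20 7058 24.1 ((554.2586669921875, 34.807151794433594), 49.64162063598633)
70 4377 74.7 ((555.264892578125, 34.18193817138672), 33.58787155151367)
t 14.9667 pos [556.8  31.5 106. ] rpy [180.    0.  113.7] w 38.6
```

Only 0.7 mm remains; lowering gently to contact.

```bash
python3 -m creep '[[1,[0,0,0.05],[0,0,0]],[1,[0,0,0.1],[0,0,0]],[1,[0,0,0.15],[0,0,0]],[1,[0,0,0.15],[0,0,0]]]'
python3 m.py
```

```text
clock: 15.3
position: [556.8, 31.5, 105.3]
ee_rot: [180.0, 0.0, 113.7]
force: [-2.0, 0.4, 4.0]
gripper_width: 39.1
grip_force: 50.9
20 7074 24.1 ((554.05322265625, 34.9091682434082), 49.68486785888672)
70 4316 74.1 ((555.3067626953125, 34.10108947753906), 33.604068756103516)
t 15.35 pos [556.8  31.5 105.3] rpy [180.    0.  113.7] w 38.5
```

Contact at 74.1 mm, which is fully home (66 + 8). Release and retreat.

```bash
python3 -m creep '[[0.5,[0,0,0],[0,0,0]],[0,[0,0,0],[0,0,0]],[-1,[0,0,0],[0,0,0]],[-1,[0,0,0],[0,0,0]],[-1,[0,0,0],[0,0,0]],[-1,[0,0,0],[0,0,0]],[-1,[0,0,0],[0,0,0]],[-1,[0,0,0],[0,0,0]],[-1,[0,0,-0.5],[0,0,0]],[-1,[0,0,-1.5],[0,0,0]]]'
python3 -m creep '[[-1,[0,0,-2],[0,0,0]],[-1,[0,0,-4.5],[0,0,0]],[-1,[0,0,-7],[0,0,0]],[-1,[0,0,-10],[0,0,0]],[-1,[0,0,-12],[0,0,0]],[-1,[0,0,-12],[0,0,0]],[-1,[0,0,-12],[0,0,0]],[-1,[0,0,-12],[0,0,0]]]'
python3 look.py w6 554 35 20,28 71,78 112,120
```

```text
clock: 16.18
position: [555.5, 31.6, 118.3]
ee_rot: [-179.8, -0.1, 113.7]
force: [1.4, -0.4, 0.3]
gripper_width: 85.3
grip_force: 0.0
clock: 16.85
position: [556.6, 31.5, 239.4]
ee_rot: [180.0, 0.0, 113.7]
force: [-0.1, -0.7, -0.1]
gripper_width: 85.2
grip_force: 0.0
20,28 2739 mid [554.6  35.7  23.5] circle 554.7 34.7 dia 99.6 medz 24.1
71,78 1946 mid [556.1  33.8  74.5] circle 556.1 33.9 dia 67.7 medz 74.1
112,120 1727 mid [555.7  33.6 115.1] circle 555.7 33.8 dia 39.8 medz 115.8
```

View pics/w6.png

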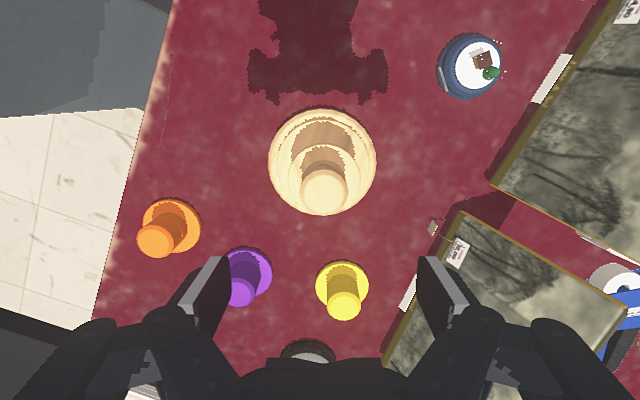

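The stack at (323,165) is assembled and upright: flanges at 24.1 and 74.1, top at 115.8, offset under 2 mm. The gripper is clear and the globe at (470,65) is untouched.

```bash
python3 -c "
from station import workorder; print(workorder.close_job())"
```

```text
the job is handed in; nothing more can be done
None
```

The stand is assembled and handed in: both tiers measured fully home and within 2 mm of centre, and the globe was left alone; the hand-in gave no verdict.

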